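# Touch off a rough casting at three points

## Robot

A 6-joint arm with a two-finger parallel gripper is mounted at the origin on a cart in front of the work surface, level with it; the furniture and walls round the work are solid. World frame = base frame: x ahead of the robot, y to its left, z up, the work surface at z = 0. Lengths are in m, angles in degrees, forces in N, time in s.
With the tool pointing down it reaches from about 0.25 to 0.775 m from the base axis. Payload 4 kg.
Tool frame: the origin (TCP) lies at the very end of the fingers, on their centre line; the grasp point (between the pads) lies 19 mm behind it; z points along the fingers, y is the direction in which the jaws open and shut (so a half turn about z gives the same grasp; the last joint's range is limited). The gripper opens to 85 mm and grips with 20 to 120 N. Pads are 22 mm wide; open, the fingers measure 114 mm over their backs; the gripper's body (76 mm by 85 mm) begins 54 mm behind the grasp point. The pads swing forward as they close: fully open they stand 13 mm farther back than shut.
Start: joints at [62.389, 4.996, 78.535, -0, 96.463, -5.907], TCP at [0.203, 0.511, 0.231] pointing down, gripper open.
Joint ranges: [-177.83, 177.83], [-43.37, 116.18], [15.69, 146.23], [-61.86, 241.86], [9.47, 152.12], [-147.06, 147.06]. Speed limits (degrees/s): [159.86, 159.86, 180, 180, 180, 180].

## Interface

Orientations are given as [roll, pitch, yaw] about the fixed x, y, z axes, in that order (R = Rz(yaw) Ry(pitch) Rx(roll)).
In Python, from workcell import observe, optics, finish_job, spotter gives the robot as it stands.
- The arm moves only by the shell command python3 -m crank 'ROWS' [OPENING] [FORCE]. ROWS is JSON, a list of rows, each a list of 2 entries, a list of its own where there are three numbers: the shift along the tool's x, y, z in m, then the turn, a rotation vector about the tool's x, y, z in degrees. In form: [[[tx, ty, tz], [rx, ry, rz]], ...]. A call has 1 to 20 rows; each row is the pose to reach, as a shift and turn from the pose commanded when the call began, along the tool's axes at that moment; what a row does not reach only later rows make up. A row lasts 1/10 s, in which the tool goes at most 50 mm and 8.59 degrees, less where a joint would pass 70% of its speed; a pose out of reach is approached as far as the arm can. A call with a gripper value outside its range is refused whole. OPENING is the finger opening in m, from 0 to 0.0854, set as the call begins (- or left out, the last holds). The fingers move at their own pace and stop on an object; FORCE is the grip in N (left out, the last holds). Time passes only in rows, so rows that repeat a pose let the fingers close. It gives the time, the measured TCP pose, the force and the opening at its end, in the units of the state.
- observe(): the state, without advancing time (a new reading comes with each control period).
- optics.capture(name): name is "scene" or "top" or "wrist"; returns a dict with "frame" (480x640x3 uint8, red, green, blue), "K" (3x3 intrinsics, pixels), "D" ([k1, k2, p1, p2, k3] as OpenCV has them; the pictures are not rectified), "R" (3x3) and "t" (3): a world point X has camera coordinates R X + t; the wrist camera has in their place "T_tool_cam" (4x4, takes a point from camera to tool coordinates, whose origin is the TCP and whose axes are the flange's). Camera axes: x right, y down, z forward; pixel columns grow to the right and rows downward; lengths in m; the calibration is good to about 2 mm. A picture is of the moment at which its call begins: read the wrist's pose just before it. There is no depth.
- finish_job(): hands the job in, once; it reports no verdict.
Trained networks look in the newest picture that a camera, given by its name, has taken for a name from the list of things; names that differ only in an ending like _2 or _b are one class to them, and where a whole thing is asked for, a point or a joint stands for the part that bears it (a point fixed in the world has none). Each returns a list of dicts, best first, with "conf" (0 to 1); they miss things now and then, are a little off and sometimes report something else, mostly with a low value. They report only what shows in the picture. A call takes as long as a camera call.
- spotter.masks_of(camera, query): "region" (480x640 bool, what is visible of it) and "extent" ([centre column, centre row, width, height] in pixels, round what is visible of it).
The state is a dict: "clock": time; "qpos": joint angles; "joint_velocities": joint speeds; "joint_torque": joint torques, N m; "tcp_pos": TCP position; "tcp_rot": TCP orientation; "force": force on the tool from outside, world axes, zero at the start; "wrist_torque": the same for the moment, N m; "opening": opening from 0.0 (shut) to 1.0 (fully open).
Only numpy, scipy, OpenCV 4.12 (cv2) and the standard library are available. Lean on these libraries where they do the work, as an engineer would, in place of code of your own. Each camera call takes 0.05 s, during which the arm holds its last target.

## Task

Locate the rough casting on the locating board before it is worked: slide the three stops up until each nose just touches the casting, first the left one of the side-by-side pair, then the right one, then the end stop. Feel for each touch and press gently; the casting must stay exactly where it lies. Leave all three noses touching it, and leave the other things alone.

Things in the scene. Friction and masses are not known exactly. Their poses are not given: they have to be found in the camera images.
- board: Plywood locating board, 215 (its x) x 260 (its y) x 15 mm, screwed down; origin at the centre of its underside. Carries the casting and three stops: a pair 70 mm apart along its edge nearest the robot, the end stop at its left (+y) end. The stops slide against about 2 N of friction and stay where left; travel 62 mm, starting up to 12 mm from the rear end; the gap to the casting is 5 to 50 mm.
- casting: Dark metal casting, 2 kg, loose on the board: block 76 (x) x 124 (y) x 36 mm, boss on top to 46 mm; origin: centre of underside. The pair of stops meets its -x side, the end stop its +y end, on raw, crooked pads that stand 1 to 8 mm proud: where their faces lie must be felt, this pose does not tell. Pushed with more than 6 N it may slip.
- stop_left: Sliding stop: bar in a guide with an upright steel post (14 mm across, black cap 18 mm) and a round nose. Origin on the post's axis, level with the board's top face; x: its sliding direction towards the casting, z up. Nose tip 50 mm ahead, 16 mm up; guide 22 mm high, post top 62 mm up: push or pinch it between. Left (+y) of the pair.
- stop_right: Sliding stop, same shape and origin as stop_left. The right (-y) one of the pair.
- stop_end: Sliding stop, same shape and origin as stop_left. The end stop; it slides along the board's -y.
- gouge: carving gouge with a wooden handle, 245 mm long, 25 mm wide, lying at the board's right side; leave it alone. Origin: centre of its underside.
- sanding_block: brown block-shaped sanding block, 65x101x32 mm, lying behind the board; leave it alone. Origin: centre of its underside.
- tape_roll: roll of cream tape, about 98 mm across and 24 mm high, lying flat to the left of the board; leave it alone. Origin: centre of its underside.

How it is judged (in metres and radians):
On the way, in this order (a step that is already met when the one before it is completed fails the run):
1. the left stop of the pair touches the casting with more than 0.5 N (contact force between stop_left and casting above 0.5 N), for 0.2 s.
2. the right stop of the pair touches the casting with more than 0.5 N (contact force between stop_right and casting above 0.5 N), for 0.2 s.
3. the end stop touches the casting with more than 0.5 N (contact force between stop_end and casting above 0.5 N), for 0.2 s.
At the end, for the whole second after the job is handed in: All three noses are in contact with the casting (more than 0.05 N each), and the casting is at rest (contact force between each of stop_left, stop_right, stop_end and casting above 0.05 N and linear speed of casting below 0.01 m/s); the robot touches nothing.
It fails at once if a stop is pressed against the casting with more than 10 N (contact force between any of stop_left, stop_right, stop_end and casting above 10 N).
It fails at once if the casting is shifted by more than 2 mm (distance of casting from where it was at the start of the episode above 0.002 m).
It fails at once if the robot touches the casting (contact force between any of the arm, the fingers and casting above 0.5 N).
It fails at once if another thing on the bench is moved by more than 15 mm (distance of any of gouge, sanding_block, tape_roll from where it was at the start of the episode above 0.015 m).
It also fails if it takes over 64 s, if anything falls off the work surface, if the arm or the gripper's body presses on something with over 40 N, if the wrist force passes 120 N, or if a joint passes its speed limit or range.

## Working session

There is one attempt and no reset: what is moved stays moved. The work goes in short steps, Python scripts to look and compute and a shell command to move; the robot and the scene stay as the last step left them, time stands still between calls to the robot, and variables do not carry over. Pictures are saved under pics/ and viewed, and the job is handed in when it is done.

```bash
ls; mkdir -p pics
python3 - <<'E'
from workcell import observe, optics, spotter
import cv2
print(observe())
for n in("scene","top","wrist"):
    c=optics.capture(n); cv2.imwrite(f"pics/{n}0.png",c["frame"][:,:,::-1])
    print(n,c["K"],c["D"],c.get("R"),c.get("t"),c.get("T_tool_cam"))
E
```

```text
pics
{'clock': 0.0, 'qpos': array([ 6.23896898e+01,  5.03830128e+00,  7.86267098e+01,  7.85267059e-04,
        9.64621951e+01, -5.90855406e+00]), 'joint_velocities': array([ 0.10564465, -0.05083424, -0.00949036,  0.06476208, -0.05721692,
        0.05685828]), 'joint_torque': array([ 1.24042715e-03, -3.51866984e+01, -3.13275075e+01,  4.82840392e-05,
        1.05451510e-02,  4.34824827e-06]), 'tcp_pos': array([0.20315268, 0.5105606 , 0.23012943]), 'tcp_rot': array([-1.79873550e+02, -1.38710475e-02,  1.58298316e+02]), 'force': array([ 0.24674912, -0.06131751,  0.01045075]), 'wrist_torque': array([-0.03025831, -0.02340354, -0.00890083]), 'opening': 0.9970115100122986}
scene [[534.0107938    0.         314.11142848]
 [  0.         534.0107938  238.02419189]
 [  0.           0.           1.        ]] [0.04718596 0.         0.         0.         0.        ] [[ 0.72288148 -0.6905912  -0.02293822]
 [-0.27977465 -0.26217938 -0.92357356]
 [ 0.63179784  0.67405175 -0.38273453]] [-0.46994555  0.21457979  0.60299946] None
top [[494.22014721   0.         322.27896977]
 [  0.         494.22014721 243.08644563]
 [  0.           0.           1.        ]] [-0.13639745  0.          0.          0.          0.        ] [[-0.08040841 -0.99674484 -0.0058486 ]
 [-0.97666611  0.07995821 -0.19932383]
 [ 0.19914264 -0.01031518 -0.97991622]] [0.00611222 0.63999095 0.75587896] None
wrist [[371.87459948   0.         318.05041084]
 [  0.         371.87459948 243.91779992]
 [  0.           0.           1.        ]] [-0.03978748  0.          0.          0.          0.        ] None None [[-1.56767525e-03 -9.58294270e-01 -2.85778997e-01  7.31368355e-02]
 [ 9.99998771e-01 -1.49654495e-03 -4.67294214e-04  2.20166889e-04]
 [ 2.01242511e-05 -2.85779379e-01  9.58295438e-01 -1.42786671e-01]
 [ 0.00000000e+00  0.00000000e+00  0.00000000e+00  1.00000000e+00]]
```

View pics/top0.png

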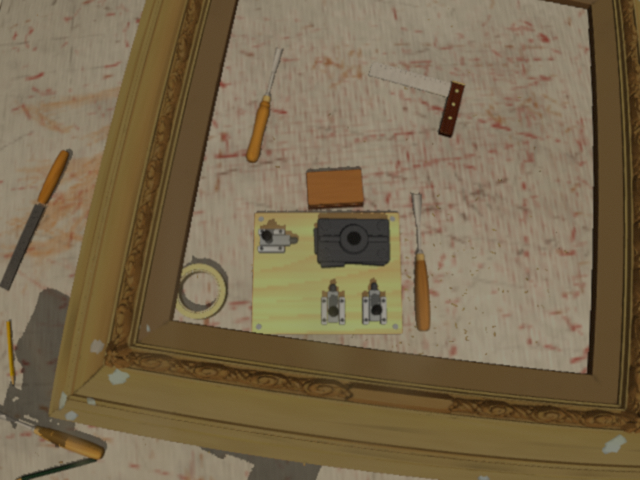

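View pics/scene0.png

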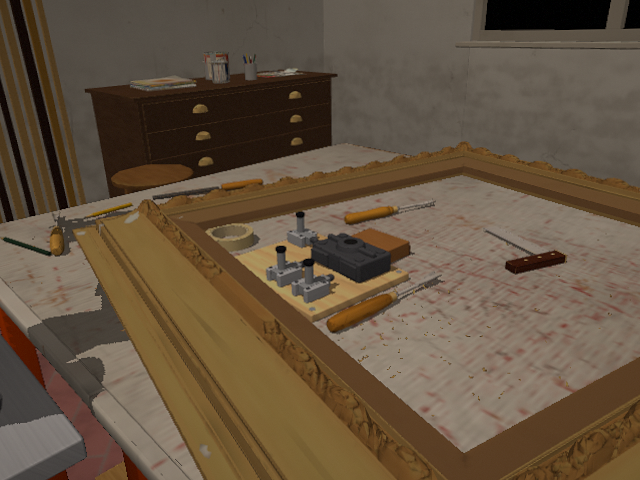

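View pics/wrist0.png

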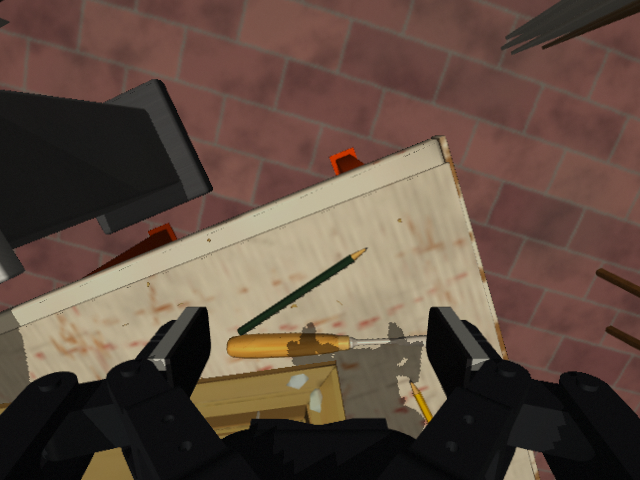

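The top picture shows the board at about (255–402, 208–333), the pair's posts near (333,310) and (376,308), the end stop's post near (268,237), and the casting near (353,240). Next I'll zoom in.

```bash
cat > h.py <<'E'
import numpy as np, cv2
from workcell import observe, optics, spotter
from scipy.spatial.transform import Rotation as Ro
def ray(c,uv):
    p=cv2.undistortPoints(np.array([[uv]],float),c["K"],np.array(c["D"]))[0,0]
    R,t=np.array(c["R"]),np.array(c["t"])
    return -R.T@t, R.T@np.array([p[0],p[1],1])
def onz(c,uv,z):
    o,d=ray(c,uv); return o+d*(z-o[2])/d[2]
def proj(c,X):
    return cv2.projectPoints(np.array(X,float).reshape(-1,3),cv2.Rodrigues(np.array(c["R"]))[0],np.array(c["t"]),c["K"],np.array(c["D"]))[0][:,0]
E
python3 - <<'E'
from h import *
c=optics.capture("top"); f=c["frame"][:,:,::-1]
cv2.imwrite("pics/topz.png",cv2.resize(f[200:345,245:410],None,fx=4.0,fy=4.0,interpolation=cv2.INTER_CUBIC))
for q in("board","casting","stop_left","stop_right","stop_end"):
    for r in spotter.masks_of("top",q): print(q,r["conf"],r["extent"])
c=optics.capture("scene"); f=c["frame"][:,:,::-1]
cv2.imwrite("pics/scz.png",cv2.resize(f[205:320,220:420],None,fx=4.0,fy=4.0,interpolation=cv2.INTER_CUBIC))
for q in("board","casting","stop_left","stop_right","stop_end"):
    for r in spotter.masks_of("scene",q): print(q,r["conf"],r["extent"])
E
```

```text
board 0.66 [327.8, 274.1, 153.0, 118.7]
board 0.6 [203.4, 290.8, 52.7, 53.8]
casting 0.7 [352.8, 244.6, 78.3, 49.5]
casting 0.6 [334.5, 302.2, 9.8, 40.7]
stop_left 0.79 [333.9, 303.1, 9.4, 37.0]
stop_left 0.57 [353.4, 245.1, 78.9, 48.9]
stop_right 0.74 [375.6, 300.5, 16.7, 38.2]
stop_end 0.72 [281.1, 236.3, 38.7, 11.5]
board 0.93 [321.8, 267.1, 168.0, 110.4]
casting 0.87 [349.9, 259.4, 77.2, 48.7]
stop_left 0.57 [285.4, 263.6, 31.9, 33.3]
stop_right 0.97 [316.2, 276.7, 36.5, 35.2]
stop_end 0.75 [307.4, 228.8, 23.5, 39.8]
```

View pics/topz.png

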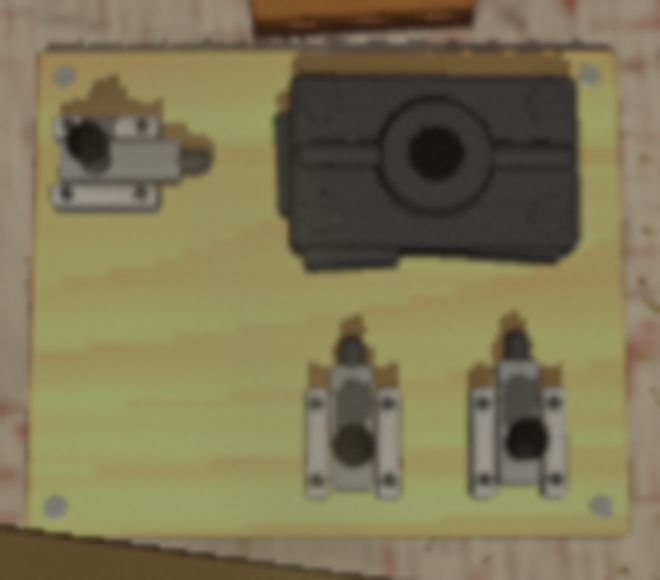

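View pics/scz.png

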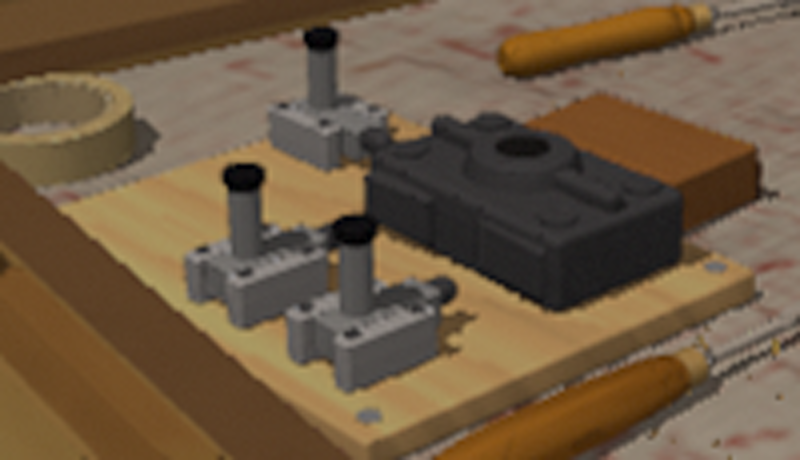

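Run:
```python
from h import *
t=optics.capture("top"); s=optics.capture("scene")
z=lambda u,v:(245+u/4,200+v/4); zs=lambda u,v:(220+u/4,205+v/4)
for n,a,b in(("L",z(353,446),zs(243,172)),("R",z(526,439),zs(354,223)),("E",z(88,143),zs(321,34))):
    X=onz(t,a,.077); Y=onz(s,b,.077); print(n,X,Y)
print("board",[onz(t,z(*p),.015).round(4) for p in((38,52),(613,50),(630,535),(27,533))])
print("screws",[onz(t,z(*p),.015).round(4) for p in((64,76),(590,75),(600,506),(55,506))])
print("casttop",[onz(t,z(*p),.051).round(4) for p in((292,76),(577,76),(580,255),(290,250))])
print("noses",[onz(t,z(*p),.031).round(4) for p in((350,335),(515,328),(213,155))])
# frame inner edge points
print([onz(t,p,0.0).round(3) for p in((150,322),(592,374),(235,0))])
print([onz(t,p,0.05).round(3) for p in((150,322),(592,374),(108,352),(120,372),(600,408))])
```

```text
L [ 0.52354154 -0.0540898   0.077     ] [ 0.51651374 -0.06496256  0.077     ]
R [ 0.52056849 -0.1231191   0.077     ] [ 0.51406206 -0.13264959  0.077     ]
E [0.65550214 0.04391155 0.077     ] [0.64734646 0.03230311 0.077     ]
board [array([0.7132, 0.0703, 0.015 ]), array([ 0.693 , -0.1863,  0.015 ]), array([ 0.4795, -0.1703,  0.015 ]), array([0.5012, 0.0868, 0.015 ])]
screws [array([0.7011, 0.0592, 0.015 ]), array([ 0.6824, -0.1747,  0.015 ]), array([ 0.4929, -0.1587,  0.015 ]), array([0.5118, 0.0741, 0.015 ])]
casttop [array([ 0.6835, -0.042 ,  0.051 ]), array([ 0.6736, -0.1633,  0.051 ]), array([ 0.5966, -0.1562,  0.051 ]), array([ 0.6087, -0.0352,  0.051 ])]
noses [array([ 0.5734, -0.0578,  0.031 ]), array([ 0.5706, -0.1281,  0.031 ]), array([ 0.6562, -0.0052,  0.031 ])]
[array([0.534, 0.27 , 0.   ]), array([ 0.373, -0.509,  0.   ]), array([1.183, 0.094, 0.   ])]
[array([0.53 , 0.252, 0.05 ]), array([ 0.379, -0.482,  0.05 ]), array([0.485, 0.327, 0.05 ]), array([0.451, 0.307, 0.05 ]), array([ 0.321, -0.489,  0.05 ])]
```

```bash
python3 -m crank '[[[-0.482,-0.414,0.06],[0,0,-17.2]],[[-0.482,-0.414,0.06],[0,0,-17.2]],[[-0.482,-0.414,0.06],[0,0,-17.2]],[[-0.482,-0.414,0.06],[0,0,-17.2]],[[-0.482,-0.414,0.06],[0,0,-17.2]],[[-0.482,-0.414,0.06],[0,0,-17.2]],[[-0.482,-0.414,0.06],[0,0,-17.2]],[[-0.482,-0.414,0.06],[0,0,-17.2]],[[-0.482,-0.414,0.06],[0,0,-17.2]],[[-0.482,-0.414,0.06],[0,0,-17.2]],[[-0.482,-0.414,0.06],[0,0,-17.2]],[[-0.482,-0.414,0.06],[0,0,-17.2]],[[-0.482,-0.414,0.06],[0,0,-17.2]],[[-0.482,-0.414,0.06],[0,0,-17.2]],[[-0.482,-0.414,0.06],[0,0,-17.2]],[[-0.482,-0.414,0.06],[0,0,-17.2]],[[-0.482,-0.414,0.06],[0,0,-17.2]]]' 0.0 30
cat >> h.py <<'E'
def wcap(name):
    o=observe(); c=optics.capture("wrist"); T=np.array(c["T_tool_cam"])
    W=np.eye(4); W[:3,:3]=Ro.from_euler("xyz",o["tcp_rot"],degrees=True).as_matrix(); W[:3,3]=o["tcp_pos"]
    C=np.linalg.inv(W@T); c["R"]=C[:3,:3]; c["t"]=C[:3,3]
    cv2.imwrite(name,c["frame"][:,:,::-1]); return o,c
E
python3 - <<'E'
from h import *
o,c=wcap("pics/w1.png"); print(o)
import pickle; pickle.dump(c,open("w1.pkl","wb"))
E
```

```text
clock: 2.55
tcp_pos: [0.4979, -0.0506, 0.1717]
tcp_rot: [180.0, 0.0, 175.6]
force: [-0.0, 0.4, -0.1]
opening: -0.003
{'clock': 2.55, 'qpos': array([-1.23144973e+01, -2.39920274e-01,  9.07439968e+01,  2.17679298e-02,
        8.94640137e+01, -9.79199547e+01]), 'joint_velocities': array([ 0.22830817, -0.07267441, -0.12312461, -0.04991654, -0.17489765,
       -0.10431753]), 'joint_torque': array([-3.26637793e-01, -3.03120804e+01, -3.07610321e+01, -1.85482734e-02,
       -1.03894284e-02,  1.98593567e-03]), 'tcp_pos': array([ 0.49785366, -0.05062238,  0.17170295]), 'tcp_rot': array([1.79982837e+02, 3.46046432e-02, 1.75605255e+02]), 'force': array([-0.04211472,  0.44635439, -0.08981478]), 'wrist_torque': array([-0.0017509 , -0.05278992,  0.03323832]), 'opening': -0.0026241477218083404}
```

View pics/w1.png

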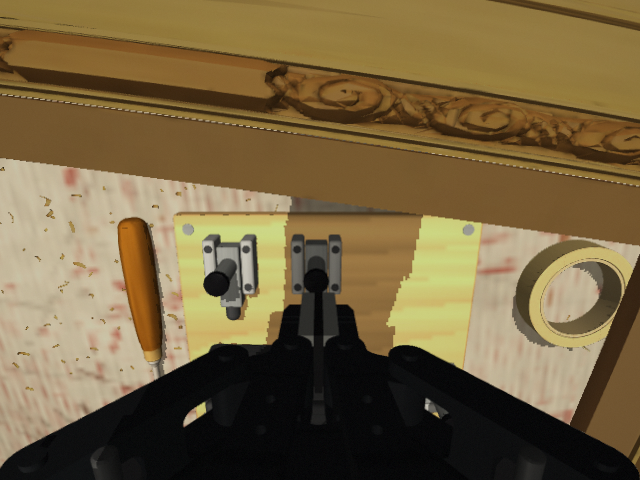

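Run:
```python
from h import *
import pickle; c=pickle.load(open("w1.pkl","rb"))
print("caps",onz(c,(317,280),.077),onz(c,(216.5,284),.077))
print("screws",onz(c,(188,230),.015),onz(c,(468,230),.015))
print("nose R",onz(c,(233,319),.031))
print("fingertip px",proj(c,[c["tip"] if "tip" in c else [.49785,-.0506,.1717]]))
for z in(0,.015,.03): print("lip",[onz(c,p,z).round(3) for p in((290,195),(460,217))])
f=c["frame"][:,:,::-1]
cv2.imwrite("pics/w1z.png",cv2.resize(f[180:340,160:400],None,fx=3.3,fy=3.3,interpolation=cv2.INTER_CUBIC))
```

```text
caps [ 0.52142562 -0.0529552   0.077     ] [ 0.51903117 -0.12243134  0.077     ]
screws [ 0.49358367 -0.15897475  0.015     ] [0.51188394 0.07438328 0.015     ]
nose R [ 0.57015276 -0.12854796  0.031     ]
fingertip px [[317.60559749 312.66654983]]
lip [array([ 0.474, -0.072,  0.   ]), array([0.504, 0.073, 0.   ])]
lip [array([ 0.471, -0.071,  0.015]), array([0.5  , 0.067, 0.015])]
lip [array([ 0.469, -0.07 ,  0.03 ]), array([0.496, 0.062, 0.03 ])]
```

View pics/w1z.png

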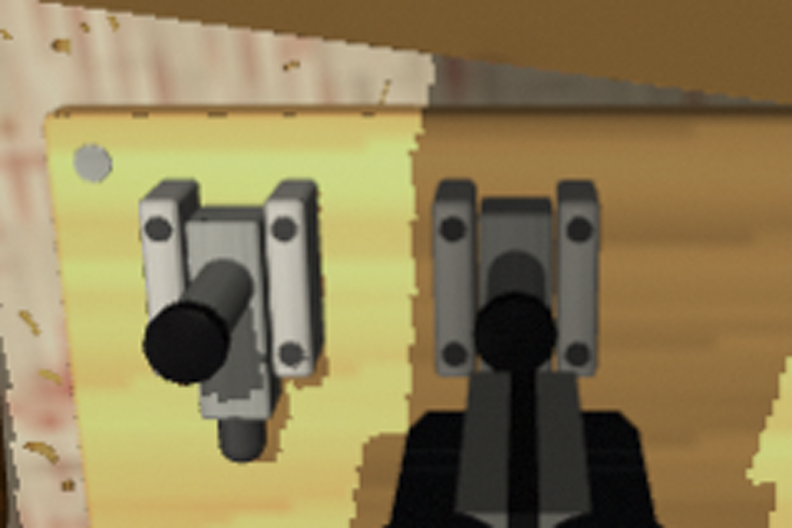

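```bash
python3 -m crank '[[[0.002,-0.001,0.05],[0,0,0]],[[0.002,-0.001,0.1],[0,0,0]],[[0.002,-0.001,0.126],[0,0,0]],[[0.002,-0.001,0.126],[0,0,0]],[[0.002,-0.001,0.126],[0,0,0]],[[0.002,-0.001,0.126],[0,0,0]]]'
python3 - <<'E'
from h import *
o,c=wcap("pics/w2.png"); print(o["clock"],o["force"],o["tcp_pos"])
E
```

```text
clock: 3.2
tcp_pos: [0.4981, -0.0527, 0.0481]
tcp_rot: [-180.0, 0.3, 175.5]
force: [-0.3, -0.2, -0.3]
opening: 0.001
3.2 [-0.3023671  -0.18768797 -0.27288432] [ 0.49807843 -0.0527047   0.04809077]
```

View pics/w2.png

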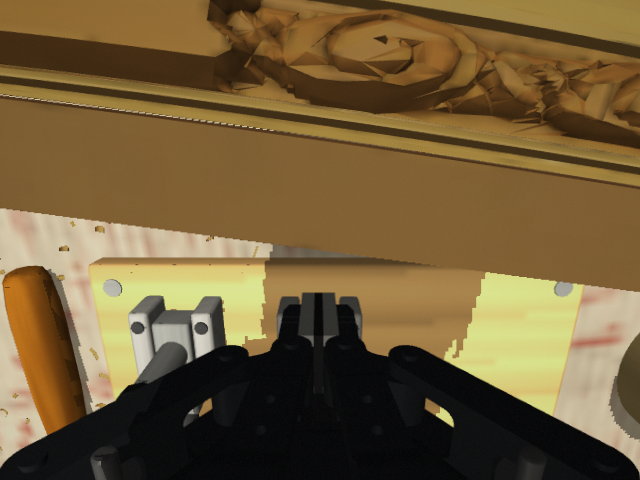

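The fingers are behind the left post, clear of the frame and the right stop. The pair's guide sits at (175,335). Now I'll push slowly.

```bash
python3 -m crank '[[[0,0,0],[0,0,0]],[[-0.001,0,0.001],[0,0,0]],[[-0.002,0,0.001],[0,0,0]]]'; python3 -m crank '[[[-0.001,0,0],[0,0,0]],[[-0.002,0,0],[0,0,0]],[[-0.003,0,0],[0,0,0]],[[-0.004,0,0],[0,0,0]]]'; python3 -m crank '[[[-0.001,0,0],[0,0,0]],[[-0.002,0,0],[0,0,0]],[[-0.003,0,0],[0,0,0]],[[-0.004,0,0],[0,0,0]]]'
```

```text
clock: 3.55
tcp_pos: [0.4985, -0.053, 0.0449]
tcp_rot: [-180.0, 0.1, 175.5]
force: [-0.4, -0.2, 0.5]
opening: 0.001
clock: 3.95
tcp_pos: [0.5021, -0.0532, 0.0442]
tcp_rot: [180.0, -0.0, 175.5]
force: [0.8, -0.4, 0.6]
opening: -0.001
clock: 4.35
tcp_pos: [0.5055, -0.0534, 0.0442]
tcp_rot: [180.0, -0.1, 175.5]
force: [-2.1, 0.0, 1.2]
opening: -0.001
```

```bash
python3 -m crank '[[[-0.002,0,0],[0,0,0]],[[-0.004,0,0],[0,0,0]],[[-0.006,0,0],[0,0,0]],[[-0.008,0,0],[0,0,0]],[[-0.010,0,0],[0,0,0]],[[-0.012,0,0],[0,0,0]],[[-0.014,0,0],[0,0,0]],[[-0.014,0,0],[0,0,0]],[[-0.014,0,0],[0,0,0]]]'
python3 - <<'E'
from h import *
o=observe(); print(o["clock"],o["force"],o["tcp_pos"])
c=optics.capture("top"); f=c["frame"][:,:,::-1]
cv2.imwrite("pics/t2z.png",cv2.resize(f[200:345,245:410],None,fx=4.0,fy=4.0,interpolation=cv2.INTER_CUBIC))
c=optics.capture("scene"); f=c["frame"][:,:,::-1]
cv2.imwrite("pics/s2z.png",cv2.resize(f[205:320,220:420],None,fx=4.0,fy=4.0,interpolation=cv2.INTER_CUBIC))
E
```

```text
clock: 5.25
tcp_pos: [0.5204, -0.0546, 0.0443]
tcp_rot: [180.0, 0.0, 175.5]
force: [-0.4, -0.1, -0.5]
opening: 0.003
5.25 [-0.41700792 -0.07742909 -0.46193278] [ 0.52037023 -0.05463255  0.04432995]
```

View pics/t2z.png

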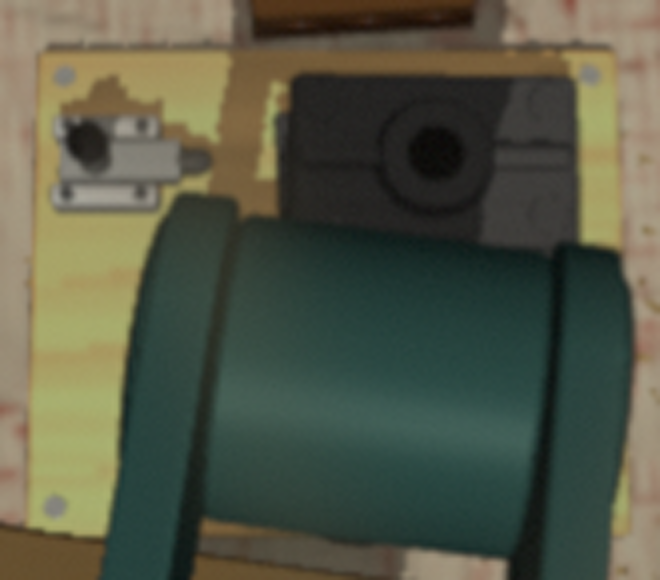

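View pics/s2z.png

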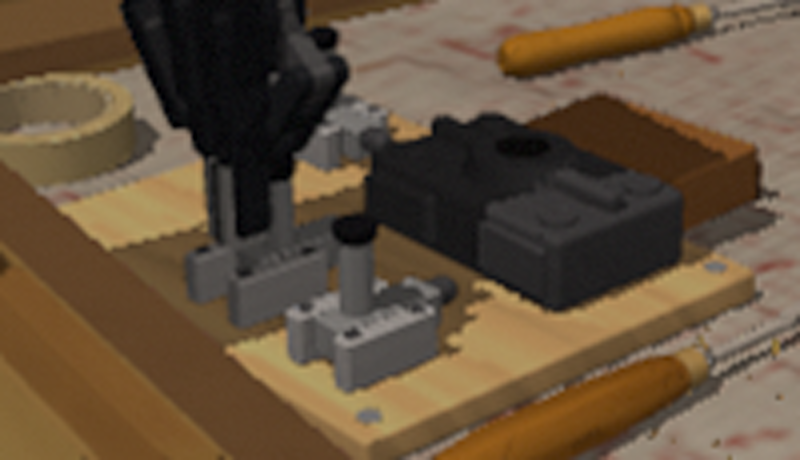

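```bash
cat > chk.py <<'E'
import sys
from workcell import observe
o=observe(); f=o["force"]; ax=sys.argv[1]; lim=float(sys.argv[2])
import numpy as np
d=np.array([.9969,-.0785]) if ax=="x" else np.array([-.0785,-.9969])
p=-f[:2]@d
print("PUSH %.2f  along %.4f z %.4f clk %.2f"%(p,o["tcp_pos"][:2]@d,o["tcp_pos"][2],o["clock"]))
sys.exit(p>lim)
E
python3 -m crank '[[[-0.001,0,0],[0,0,0]],[[-0.002,0,0],[0,0,0]],[[-0.003,0,0],[0,0,0]]]' >/dev/null && python3 chk.py x 3 && python3 -m crank '[[[-0.0005,0,0],[0,0,0]],[[-0.001,0,0],[0,0,0]]]' >/dev/null && python3 chk.py x 3 && python3 -m crank '[[[-0.0005,0,0],[0,0,0]],[[-0.001,0,0],[0,0,0]]]' >/dev/null && python3 chk.py x 3 && python3 -m crank '[[[-0.0005,0,0],[0,0,0]],[[-0.001,0,0],[0,0,0]]]' >/dev/null && python3 chk.py x 3 && python3 -m crank '[[[-0.0005,0,0],[0,0,0]],[[-0.001,0,0],[0,0,0]]]' >/dev/null && python3 chk.py x 3
```

```text
PUSH 2.18  along 0.5256 z 0.0443 clk 5.65False
```

```bash
sed -i 's/sys.exit(p>lim)/sys.exit(int(p>lim))/' chk.py
python3 -m crank '[[[-0.0005,0,0],[0,0,0]],[[-0.001,0,0],[0,0,0]]]' >/dev/null && python3 chk.py x 3 && python3 -m crank '[[[-0.0005,0,0],[0,0,0]],[[-0.001,0,0],[0,0,0]]]' >/dev/null && python3 chk.py x 3 && python3 -m crank '[[[-0.0005,0,0],[0,0,0]],[[-0.001,0,0],[0,0,0]]]' >/dev/null && python3 chk.py x 3 && python3 -m crank '[[[-0.0005,0,0],[0,0,0]],[[-0.001,0,0],[0,0,0]]]' >/dev/null && python3 chk.py x 3
```

```text
PUSH 1.82  along 0.5267 z 0.0443 clk 5.85
PUSH 2.24  along 0.5277 z 0.0443 clk 6.05
PUSH 2.07  along 0.5287 z 0.0443 clk 6.25
PUSH 1.40  along 0.5297 z 0.0443 clk 6.45
```

```bash
python3 -m crank '[[[-0.0005,0,0],[0,0,0]],[[-0.001,0,0],[0,0,0]]]' >/dev/null && python3 chk.py x 2.9 && python3 -m crank '[[[-0.0005,0,0],[0,0,0]],[[-0.001,0,0],[0,0,0]]]' >/dev/null && python3 chk.py x 2.9 && python3 -m crank '[[[-0.0003,0,0],[0,0,0]],[[-0.0006,0,0],[0,0,0]]]' >/dev/null && python3 chk.py x 2.9 && python3 -m crank '[[[-0.0003,0,0],[0,0,0]],[[-0.0006,0,0],[0,0,0]]]' >/dev/null && python3 chk.py x 2.9 && python3 -m crank '[[[-0.0003,0,0],[0,0,0]],[[-0.0006,0,0],[0,0,0]]]' >/dev/null && python3 chk.py x 2.9 && python3 -m crank '[[[-0.0003,0,0],[0,0,0]],[[-0.0006,0,0],[0,0,0]]]' >/dev/null && python3 chk.py x 2.9 && python3 -m crank '[[[-0.0003,0,0],[0,0,0]],[[-0.0006,0,0],[0,0,0]]]' >/dev/null && python3 chk.py x 2.9 && python3 -m crank '[[[-0.0003,0,0],[0,0,0]],[[-0.0006,0,0],[0,0,0]]]' >/dev/null && python3 chk.py x 2.9 && python3 -m crank '[[[-0.0003,0,0],[0,0,0]],[[-0.0006,0,0],[0,0,0]]]' >/dev/null && python3 chk.py x 2.9 && python3 -m crank '[[[-0.0003,0,0],[0,0,0]],[[-0.0006,0,0],[0,0,0]]]' >/dev/null && python3 chk.py x 2.9
```

```text
PUSH 1.48  along 0.5307 z 0.0443 clk 6.65
PUSH 2.06  along 0.5317 z 0.0443 clk 6.85
PUSH 2.33  along 0.5323 z 0.0443 clk 7.05
PUSH 2.03  along 0.5329 z 0.0443 clk 7.25
PUSH 2.65  along 0.5335 z 0.0443 clk 7.45
PUSH 1.81  along 0.5341 z 0.0443 clk 7.65
PUSH 1.48  along 0.5347 z 0.0443 clk 7.85
PUSH 1.90  along 0.5353 z 0.0443 clk 8.05
PUSH 4.48  along 0.5355 z 0.0443 clk 8.25
```

```bash
python3 -m crank '[[[0,0,0],[0,0,0]]]' >/dev/null; python3 chk.py x 9;python3 -m crank '[[[0,0,0],[0,0,0]],[[0,0,0],[0,0,0]]]' >/dev/null; python3 chk.py x 9
```

```text
PUSH 3.89  along 0.5355 z 0.0443 clk 8.35
PUSH 4.86  along 0.5355 z 0.0442 clk 8.55
```

```bash
python3 -m crank '[[[0.003,0,0],[0,0,0]],[[0.008,0,0],[0,0,0]],[[0.010,0,0],[0,0,0]],[[0.012,0,-0.03],[0,0,0]],[[0.02,-0.02,-0.06],[0,0,0]],[[0.034,-0.06,-0.06],[0,0,0]],[[0.034,-0.0685,-0.06],[0,0,0]],[[0.034,-0.0685,-0.06],[0,0,0]],[[0.034,-0.0685,-0.06],[0,0,0]]]'
python3 - <<'E'
from h import *
o,c=wcap("pics/w3.png"); print(o["clock"],o["force"],o["tcp_pos"])
c=optics.capture("scene"); f=c["frame"][:,:,::-1]
cv2.imwrite("pics/s3z.png",cv2.resize(f[205:320,220:420],None,fx=4.0,fy=4.0,interpolation=cv2.INTER_CUBIC))
E
```

```text
clock: 9.45
tcp_pos: [0.4939, -0.1208, 0.1038]
tcp_rot: [179.9, -0.0, 175.5]
force: [-0.1, 0.0, -0.9]
opening: 0.001
9.45 [-0.08545465  0.03934819 -0.8889733 ] [ 0.49387546 -0.12075924  0.10381873]
```

View pics/w3.png

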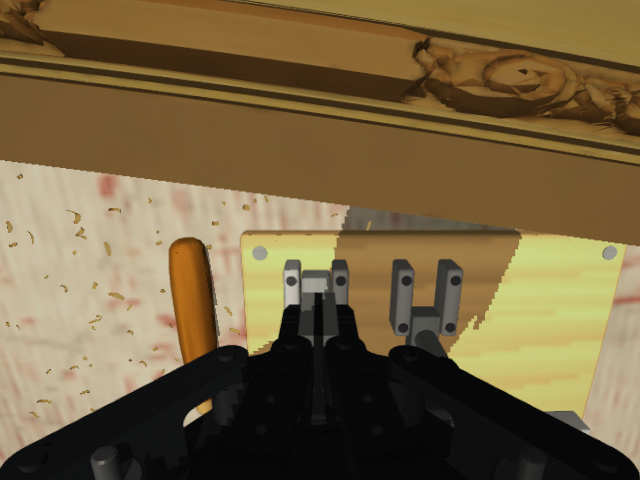

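View pics/s3z.png

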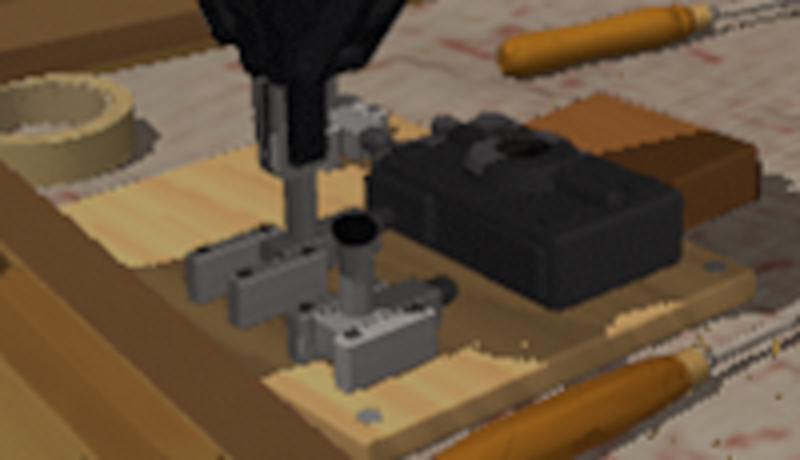

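The left nose is on the casting at about (378,215) in the scene zoom, and the fingers sit over the right stop's bar. Now I'll descend and push the right stop.

```bash
python3 -m crank '[[[0,0,0.03],[0,0,0]],[[0,0,0.059],[0,0,0]],[[0,0,0.059],[0,0,0]],[[0,0,0.059],[0,0,0]],[[-0.002,0,0.059],[0,0,0]],[[-0.004,0,0.059],[0,0,0]],[[-0.006,0,0.059],[0,0,0]]]' && python3 chk.py x 3.2 && python3 -m crank '[[[-0.001,0,0],[0,0,0]],[[-0.002,0,0],[0,0,0]],[[-0.003,0,0],[0,0,0]],[[-0.004,0,0],[0,0,0]]]' && python3 chk.py x 3.2 && python3 -m crank '[[[-0.001,0,0],[0,0,0]],[[-0.002,0,0],[0,0,0]],[[-0.003,0,0],[0,0,0]],[[-0.004,0,0],[0,0,0]],[[-0.005,0,0],[0,0,0]],[[-0.006,0,0],[0,0,0]],[[-0.007,0,0],[0,0,0]],[[-0.008,0,0],[0,0,0]]]' >/dev/null && python3 chk.py x 3
```

```text
clock: 10.25
tcp_pos: [0.5011, -0.122, 0.0468]
tcp_rot: [-180.0, 0.2, 175.5]
force: [0.7, -0.0, -0.6]
opening: -0.001
PUSH -0.73  along 0.5091 z 0.0468 clk 10.25
clock: 10.65
tcp_pos: [0.5036, -0.1221, 0.0453]
tcp_rot: [180.0, -0.0, 175.5]
force: [-2.1, -0.2, 1.6]
opening: 0.0
PUSH 2.08  along 0.5117 z 0.0453 clk 10.65
PUSH 2.18  along 0.5199 z 0.0453 clk 11.45
```

```bash
python3 -m crank '[[[-0.0005,0,0],[0,0,0]],[[-0.001,0,0],[0,0,0]]]' >/dev/null && python3 chk.py x 3 && python3 -m crank '[[[-0.0005,0,0],[0,0,0]],[[-0.001,0,0],[0,0,0]]]' >/dev/null && python3 chk.py x 3 && python3 -m crank '[[[-0.0005,0,0],[0,0,0]],[[-0.001,0,0],[0,0,0]]]' >/dev/null && python3 chk.py x 3 && python3 -m crank '[[[-0.0005,0,0],[0,0,0]],[[-0.001,0,0],[0,0,0]]]' >/dev/null && python3 chk.py x 3 && python3 -m crank '[[[-0.0005,0,0],[0,0,0]],[[-0.001,0,0],[0,0,0]]]' >/dev/null && python3 chk.py x 3 && python3 -m crank '[[[-0.0003,0,0],[0,0,0]],[[-0.0006,0,0],[0,0,0]]]' >/dev/null && python3 chk.py x 3 && python3 -m crank '[[[-0.0003,0,0],[0,0,0]],[[-0.0006,0,0],[0,0,0]]]' >/dev/null && python3 chk.py x 3 && python3 -m crank '[[[-0.0003,0,0],[0,0,0]],[[-0.0006,0,0],[0,0,0]]]' >/dev/null && python3 chk.py x 3 && python3 -m crank '[[[-0.0003,0,0],[0,0,0]],[[-0.0006,0,0],[0,0,0]]]' >/dev/null && python3 chk.py x 3 && python3 -m crank '[[[-0.0003,0,0],[0,0,0]],[[-0.0006,0,0],[0,0,0]]]' >/dev/null && python3 chk.py x 3 && python3 -m crank '[[[-0.0003,0,0],[0,0,0]],[[-0.0006,0,0],[0,0,0]]]' >/dev/null && python3 chk.py x 3 && python3 -m crank '[[[-0.0003,0,0],[0,0,0]],[[-0.0006,0,0],[0,0,0]]]' >/dev/null && python3 chk.py x 3
```

```text
PUSH 1.86  along 0.5209 z 0.0453 clk 11.65
PUSH 1.49  along 0.5219 z 0.0453 clk 11.85
PUSH 2.55  along 0.5229 z 0.0453 clk 12.05
PUSH 1.94  along 0.5239 z 0.0453 clk 12.25
PUSH 2.40  along 0.5249 z 0.0453 clk 12.45
PUSH 2.35  along 0.5255 z 0.0453 clk 12.65
PUSH 2.99  along 0.5261 z 0.0453 clk 12.85
PUSH 2.12  along 0.5267 z 0.0453 clk 13.05
PUSH 2.19  along 0.5273 z 0.0453 clk 13.25
PUSH 1.68  along 0.5279 z 0.0453 clk 13.45
PUSH 2.58  along 0.5285 z 0.0453 clk 13.65
PUSH 2.27  along 0.5291 z 0.0453 clk 13.85
```

```bash
python3 -m crank '[[[-0.0003,0,0],[0,0,0]],[[-0.0006,0,0],[0,0,0]]]' >/dev/null && python3 chk.py x 3.1 && python3 -m crank '[[[-0.0003,0,0],[0,0,0]],[[-0.0006,0,0],[0,0,0]]]' >/dev/null && python3 chk.py x 3.1 && python3 -m crank '[[[-0.0003,0,0],[0,0,0]],[[-0.0006,0,0],[0,0,0]]]' >/dev/null && python3 chk.py x 3.1 && python3 -m crank '[[[-0.0003,0,0],[0,0,0]],[[-0.0006,0,0],[0,0,0]]]' >/dev/null && python3 chk.py x 3.1 && python3 -m crank '[[[-0.0003,0,0],[0,0,0]],[[-0.0006,0,0],[0,0,0]]]' >/dev/null && python3 chk.py x 3.1 && python3 -m crank '[[[-0.0003,0,0],[0,0,0]],[[-0.0006,0,0],[0,0,0]]]' >/dev/null && python3 chk.py x 3.1 && python3 -m crank '[[[-0.0003,0,0],[0,0,0]],[[-0.0006,0,0],[0,0,0]]]' >/dev/null && python3 chk.py x 3.1 && python3 -m crank '[[[-0.0003,0,0],[0,0,0]],[[-0.0006,0,0],[0,0,0]]]' >/dev/null && python3 chk.py x 3.1 && python3 -m crank '[[[-0.0003,0,0],[0,0,0]],[[-0.0006,0,0],[0,0,0]]]' >/dev/null && python3 chk.py x 3.1 && python3 -m crank '[[[-0.0003,0,0],[0,0,0]],[[-0.0006,0,0],[0,0,0]]]' >/dev/null && python3 chk.py x 3.1 && python3 -m crank '[[[-0.0003,0,0],[0,0,0]],[[-0.0006,0,0],[0,0,0]]]' >/dev/null && python3 chk.py x 3.1 && python3 -m crank '[[[-0.0003,0,0],[0,0,0]],[[-0.0006,0,0],[0,0,0]]]' >/dev/null && python3 chk.py x 3.1
```

```text
PUSH 1.30  along 0.5297 z 0.0453 clk 14.05
PUSH 1.40  along 0.5303 z 0.0453 clk 14.25
PUSH 2.57  along 0.5309 z 0.0453 clk 14.45
PUSH 2.43  along 0.5315 z 0.0453 clk 14.65
PUSH 1.46  along 0.5321 z 0.0453 clk 14.85
PUSH 2.56  along 0.5327 z 0.0453 clk 15.05
PUSH 2.78  along 0.5333 z 0.0453 clk 15.25
PUSH 1.59  along 0.5339 z 0.0453 clk 15.45
PUSH 2.12  along 0.5345 z 0.0453 clk 15.65
PUSH 1.63  along 0.5351 z 0.0453 clk 15.85
PUSH 1.56  along 0.5357 z 0.0453 clk 16.05
PUSH 2.70  along 0.5363 z 0.0453 clk 16.25
```

```bash
python3 -m crank '[[[-0.0003,0,0],[0,0,0]],[[-0.0006,0,0],[0,0,0]]]' >/dev/null && python3 chk.py x 3.1 && python3 -m crank '[[[-0.0003,0,0],[0,0,0]],[[-0.0006,0,0],[0,0,0]]]' >/dev/null && python3 chk.py x 3.1 && python3 -m crank '[[[-0.0003,0,0],[0,0,0]],[[-0.0006,0,0],[0,0,0]]]' >/dev/null && python3 chk.py x 3.1 && python3 -m crank '[[[-0.0003,0,0],[0,0,0]],[[-0.0006,0,0],[0,0,0]]]' >/dev/null && python3 chk.py x 3.1 && python3 -m crank '[[[-0.0003,0,0],[0,0,0]],[[-0.0006,0,0],[0,0,0]]]' >/dev/null && python3 chk.py x 3.1 && python3 -m crank '[[[-0.0003,0,0],[0,0,0]],[[-0.0006,0,0],[0,0,0]]]' >/dev/null && python3 chk.py x 3.1 && python3 -m crank '[[[-0.0003,0,0],[0,0,0]],[[-0.0006,0,0],[0,0,0]]]' >/dev/null && python3 chk.py x 3.1 && python3 -m crank '[[[-0.0003,0,0],[0,0,0]],[[-0.0006,0,0],[0,0,0]]]' >/dev/null && python3 chk.py x 3.1 && python3 -m crank '[[[-0.0003,0,0],[0,0,0]],[[-0.0006,0,0],[0,0,0]]]' >/dev/null && python3 chk.py x 3.1 && python3 -m crank '[[[-0.0003,0,0],[0,0,0]],[[-0.0006,0,0],[0,0,0]]]' >/dev/null && python3 chk.py x 3.1 && python3 -m crank '[[[-0.0003,0,0],[0,0,0]],[[-0.0006,0,0],[0,0,0]]]' >/dev/null && python3 chk.py x 3.1 && python3 -m crank '[[[-0.0003,0,0],[0,0,0]],[[-0.0006,0,0],[0,0,0]]]' >/dev/null && python3 chk.py x 3.1
```

```text
PUSH 1.93  along 0.5369 z 0.0453 clk 16.45
PUSH 1.73  along 0.5375 z 0.0453 clk 16.65
PUSH 2.30  along 0.5381 z 0.0453 clk 16.85
PUSH 2.99  along 0.5385 z 0.0453 clk 17.05
PUSH 5.47  along 0.5387 z 0.0452 clk 17.25
```

```bash
python3 -m crank '[[[0,0,0],[0,0,0]]]' >/dev/null; python3 chk.py x 9;python3 -m crank '[[[0,0,0],[0,0,0]],[[0,0,0],[0,0,0]]]' >/dev/null; python3 chk.py x 9
```

```text
PUSH 4.37  along 0.5387 z 0.0452 clk 17.35
PUSH 5.25  along 0.5387 z 0.0452 clk 17.55
```

```bash
python3 -m crank '[[[0.003,0,0],[0,0,0]],[[0.008,0,0],[0,0,0]],[[0.012,0,0],[0,0,0]],[[0.012,0,-0.04],[0,0,0]],[[0.012,0,-0.08],[0,0,0]],[[-0.02,0.04,-0.08],[0,0,8]],[[-0.04,0.08,-0.08],[0,0,16]],[[-0.06,0.11,-0.08],[0,0,24]],[[-0.08,0.15,-0.08],[0,0,32]],[[-0.1,0.19,-0.08],[0,0,40]],[[-0.11,0.204,-0.08],[0,0,48]],[[-0.11,0.204,-0.08],[0,0,56]],[[-0.11,0.204,-0.08],[0,0,64]],[[-0.11,0.204,-0.08],[0,0,72]],[[-0.11,0.204,-0.08],[0,0,80]],[[-0.11,0.204,-0.08],[0,0,88]],[[-0.11,0.204,-0.08],[0,0,90]],[[-0.11,0.204,-0.08],[0,0,90]],[[-0.11,0.204,-0.08],[0,0,90]]]'
python3 - <<'E'
from h import *
import pickle
o,c=wcap("pics/w4.png"); print(o["clock"],o["force"],o["tcp_pos"]); pickle.dump(c,open("w4.pkl","wb"))
c=optics.capture("top"); f=c["frame"][:,:,::-1]
cv2.imwrite("pics/t4z.png",cv2.resize(f[200:345,245:410],None,fx=4.0,fy=4.0,interpolation=cv2.INTER_CUBIC))
E
```

```text
clock: 19.45
tcp_pos: [0.6568, 0.0706, 0.1253]
tcp_rot: [180.0, -0.0, 85.5]
force: [-0.5, 0.0, 0.1]
opening: 0.001
19.45 [-0.45277605  0.03921445  0.06601369] [0.65682265 0.07064839 0.12525288]
```

View pics/w4.png

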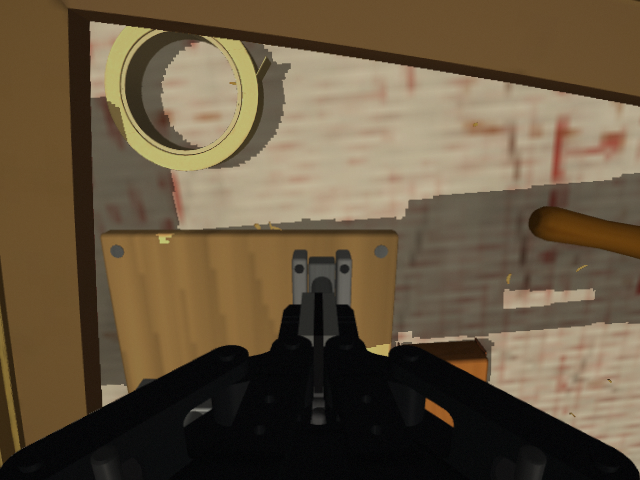

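View pics/t4z.png

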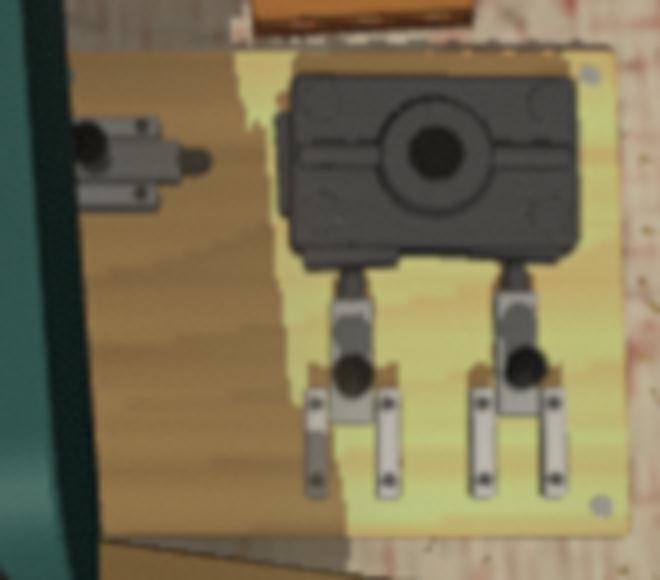

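```bash
python3 -m crank '[[[0,0,0.04],[0,0,0]],[[0,0,0.08],[0,0,0]],[[0,0,0.08],[0,0,0]],[[0,0,0.08],[0,0,0]],[[-0.002,0,0.08],[0,0,0]],[[-0.004,0,0.08],[0,0,0]],[[-0.005,0,0.08],[0,0,0]]]' && python3 chk.py y 3.2 && python3 -m crank '[[[-0.001,0,0],[0,0,0]],[[-0.002,0,0],[0,0,0]],[[-0.003,0,0],[0,0,0]],[[-0.004,0,0],[0,0,0]]]' && python3 chk.py y 3.2 && python3 -m crank '[[[-0.001,0,0],[0,0,0]],[[-0.002,0,0],[0,0,0]],[[-0.003,0,0],[0,0,0]],[[-0.004,0,0],[0,0,0]]]' && python3 chk.py y 3.2 && python3 -m crank '[[[-0.001,0,0],[0,0,0]],[[-0.002,0,0],[0,0,0]],[[-0.003,0,0],[0,0,0]],[[-0.004,0,0],[0,0,0]],[[-0.005,0,0],[0,0,0]],[[-0.006,0,0],[0,0,0]],[[-0.007,0,0],[0,0,0]],[[-0.008,0,0],[0,0,0]]]' >/dev/null && python3 chk.py y 3
```

```text
clock: 20.25
tcp_pos: [0.6576, 0.0653, 0.0476]
tcp_rot: [179.8, -0.0, 85.5]
force: [-0.3, 0.6, -0.1]
opening: 0.005
PUSH 0.60  along -0.1167 z 0.0476 clk 20.25
clock: 20.65
tcp_pos: [0.6564, 0.0619, 0.0456]
tcp_rot: [180.0, -0.0, 85.5]
force: [0.9, 1.9, 1.3]
opening: -0.001
PUSH 2.00  along -0.1132 z 0.0456 clk 20.65
clock: 21.05
tcp_pos: [0.6559, 0.0575, 0.0453]
tcp_rot: [180.0, -0.0, 85.5]
force: [0.3, 1.8, 1.5]
opening: 0.0
PUSH 1.87  along -0.1088 z 0.0453 clk 21.05
PUSH 1.92  along -0.1008 z 0.0453 clk 21.85
```

```bash
python3 -m crank '[[[-0.0005,0,0],[0,0,0]],[[-0.001,0,0],[0,0,0]],[[-0.0015,0,0],[0,0,0]],[[-0.002,0,0],[0,0,0]]]' >/dev/null && python3 chk.py y 3 && python3 -m crank '[[[-0.0005,0,0],[0,0,0]],[[-0.001,0,0],[0,0,0]]]' >/dev/null && python3 chk.py y 3 && python3 -m crank '[[[-0.0005,0,0],[0,0,0]],[[-0.001,0,0],[0,0,0]]]' >/dev/null && python3 chk.py y 3 && python3 -m crank '[[[-0.0005,0,0],[0,0,0]],[[-0.001,0,0],[0,0,0]]]' >/dev/null && python3 chk.py y 3 && python3 -m crank '[[[-0.0003,0,0],[0,0,0]],[[-0.0006,0,0],[0,0,0]]]' >/dev/null && python3 chk.py y 3 && python3 -m crank '[[[-0.0003,0,0],[0,0,0]],[[-0.0006,0,0],[0,0,0]]]' >/dev/null && python3 chk.py y 3 && python3 -m crank '[[[-0.0003,0,0],[0,0,0]],[[-0.0006,0,0],[0,0,0]]]' >/dev/null && python3 chk.py y 3 && python3 -m crank '[[[-0.0003,0,0],[0,0,0]],[[-0.0006,0,0],[0,0,0]]]' >/dev/null && python3 chk.py y 3 && python3 -m crank '[[[-0.0003,0,0],[0,0,0]],[[-0.0006,0,0],[0,0,0]]]' >/dev/null && python3 chk.py y 3 && python3 -m crank '[[[-0.0003,0,0],[0,0,0]],[[-0.0006,0,0],[0,0,0]]]' >/dev/null && python3 chk.py y 3 && python3 -m crank '[[[-0.0003,0,0],[0,0,0]],[[-0.0006,0,0],[0,0,0]]]' >/dev/null && python3 chk.py y 3 && python3 -m crank '[[[-0.0003,0,0],[0,0,0]],[[-0.0006,0,0],[0,0,0]]]' >/dev/null && python3 chk.py y 3 && python3 -m crank '[[[-0.0003,0,0],[0,0,0]],[[-0.0006,0,0],[0,0,0]]]' >/dev/null && python3 chk.py y 3 && python3 -m crank '[[[-0.0003,0,0],[0,0,0]],[[-0.0006,0,0],[0,0,0]]]' >/dev/null && python3 chk.py y 3
```

```text
PUSH 1.26  along -0.0989 z 0.0453 clk 22.25
PUSH 1.58  along -0.0979 z 0.0453 clk 22.45
PUSH 2.30  along -0.0969 z 0.0454 clk 22.65
PUSH 2.51  along -0.0959 z 0.0453 clk 22.85
PUSH 1.73  along -0.0953 z 0.0453 clk 23.05
PUSH 3.20  along -0.0947 z 0.0453 clk 23.25
```

```bash
python3 -m crank '[[[-0.0002,0,0],[0,0,0]]]' >/dev/null && python3 chk.py y 3.3 && python3 -m crank '[[[-0.0002,0,0],[0,0,0]],[[-0.0004,0,0],[0,0,0]]]' >/dev/null && python3 chk.py y 3.3 && python3 -m crank '[[[-0.0003,0,0],[0,0,0]],[[-0.0006,0,0],[0,0,0]]]' >/dev/null && python3 chk.py y 3.3 && python3 -m crank '[[[-0.0003,0,0],[0,0,0]],[[-0.0006,0,0],[0,0,0]]]' >/dev/null && python3 chk.py y 3.3 && python3 -m crank '[[[-0.0003,0,0],[0,0,0]],[[-0.0006,0,0],[0,0,0]]]' >/dev/null && python3 chk.py y 3.3 && python3 -m crank '[[[-0.0003,0,0],[0,0,0]],[[-0.0006,0,0],[0,0,0]]]' >/dev/null && python3 chk.py y 3.3 && python3 -m crank '[[[-0.0003,0,0],[0,0,0]],[[-0.0006,0,0],[0,0,0]]]' >/dev/null && python3 chk.py y 3.3 && python3 -m crank '[[[-0.0003,0,0],[0,0,0]],[[-0.0006,0,0],[0,0,0]]]' >/dev/null && python3 chk.py y 3.3 && python3 -m crank '[[[-0.0003,0,0],[0,0,0]],[[-0.0006,0,0],[0,0,0]]]' >/dev/null && python3 chk.py y 3.3 && python3 -m crank '[[[-0.0003,0,0],[0,0,0]],[[-0.0006,0,0],[0,0,0]]]' >/dev/null && python3 chk.py y 3.3 && python3 -m crank '[[[-0.0003,0,0],[0,0,0]],[[-0.0006,0,0],[0,0,0]]]' >/dev/null && python3 chk.py y 3.3 && python3 -m crank '[[[-0.0003,0,0],[0,0,0]],[[-0.0006,0,0],[0,0,0]]]' >/dev/null && python3 chk.py y 3.3 && python3 -m crank '[[[-0.0003,0,0],[0,0,0]],[[-0.0006,0,0],[0,0,0]]]' >/dev/null && python3 chk.py y 3.3 && python3 -m crank '[[[-0.0003,0,0],[0,0,0]],[[-0.0006,0,0],[0,0,0]]]' >/dev/null && python3 chk.py y 3.3
```

```text
PUSH 2.78  along -0.0945 z 0.0453 clk 23.35
PUSH 2.17  along -0.0941 z 0.0453 clk 23.55
PUSH 1.74  along -0.0935 z 0.0453 clk 23.75
PUSH 2.49  along -0.0929 z 0.0453 clk 23.95
PUSH 1.20  along -0.0923 z 0.0453 clk 24.15
PUSH 1.60  along -0.0917 z 0.0453 clk 24.35
PUSH 2.00  along -0.0911 z 0.0453 clk 24.55
PUSH 1.90  along -0.0905 z 0.0453 clk 24.75
PUSH 1.27  along -0.0899 z 0.0453 clk 24.95
PUSH 2.52  along -0.0893 z 0.0453 clk 25.15
PUSH 3.80  along -0.0889 z 0.0453 clk 25.35
```

```bash
python3 -m crank '[[[0,0,0],[0,0,0]]]' >/dev/null; python3 chk.py y 9;python3 -m crank '[[[0,0,0],[0,0,0]]]' >/dev/null; python3 chk.py y 9;python3 -m crank '[[[0,0,0],[0,0,0]]]' >/dev/null; python3 chk.py y 9
```

```text
PUSH 3.23  along -0.0889 z 0.0453 clk 25.45
PUSH 2.09  along -0.0889 z 0.0453 clk 25.55
PUSH 2.71  along -0.0889 z 0.0453 clk 25.65
```

```bash
python3 -m crank '[[[-0.0002,0,0],[0,0,0]]]' >/dev/null; python3 chk.py y 4.5 && python3 -m crank '[[[-0.0001,0,0],[0,0,0]]]' >/dev/null && python3 chk.py y 5;python3 -m crank '[[[0,0,0],[0,0,0]]]' >/dev/null; python3 chk.py y 9;python3 -m crank '[[[0,0,0],[0,0,0]]]' >/dev/null; python3 chk.py y 9
```

```text
PUSH 3.91  along -0.0888 z 0.0453 clk 25.75
PUSH 3.93  along -0.0888 z 0.0453 clk 25.85
PUSH 3.97  along -0.0887 z 0.0454 clk 25.95
PUSH 3.40  along -0.0887 z 0.0454 clk 26.05
```

```bash
python3 -m crank '[[[-0.0001,0,0],[0,0,0]]]' >/dev/null; python3 chk.py y 9;python3 -m crank '[[[0,0,0],[0,0,0]],[[0,0,0],[0,0,0]],[[0,0,0],[0,0,0]]]' >/dev/null; python3 chk.py y 9
python3 -m crank '[[[0.003,0,0],[0,0,0]],[[0.008,0,0],[0,0,0]],[[0.012,0,0],[0,0,0]],[[0.012,0,-0.04],[0,0,0]],[[0.02,0,-0.08],[0,0,0]],[[0.05,0,-0.12],[0,0,0]],[[0.09,0,-0.15],[0,0,0]],[[0.13,0,-0.15],[0,0,0]],[[0.13,0,-0.15],[0,0,0]],[[0.13,0,-0.15],[0,0,0]]]'
python3 - <<'E'
from h import *
o,c=wcap("pics/w5.png")
c=optics.capture("top"); f=c["frame"][:,:,::-1]
cv2.imwrite("pics/t5z.png",cv2.resize(f[200:345,245:410],None,fx=4.0,fy=4.0,interpolation=cv2.INTER_CUBIC))
c=optics.capture("scene"); f=c["frame"][:,:,::-1]
cv2.imwrite("pics/s5z.png",cv2.resize(f[205:320,220:420],None,fx=4.0,fy=4.0,interpolation=cv2.INTER_CUBIC))
E
```

```text
PUSH 4.64  along -0.0886 z 0.0453 clk 26.15
PUSH 5.45  along -0.0886 z 0.0454 clk 26.45
clock: 27.45
tcp_pos: [0.6639, 0.1672, 0.1945]
tcp_rot: [-179.9, 0.1, 85.6]
force: [-0.3, -0.1, -0.5]
opening: -0.001
```

View pics/t5z.png

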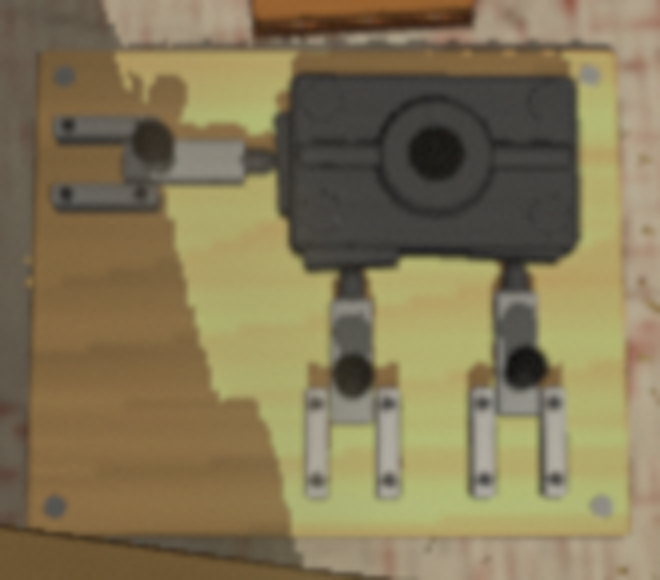

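View pics/s5z.png

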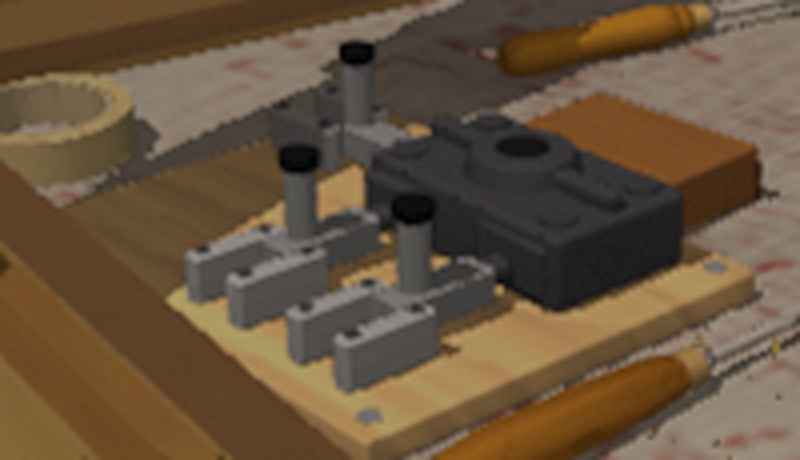

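View pics/w5.png

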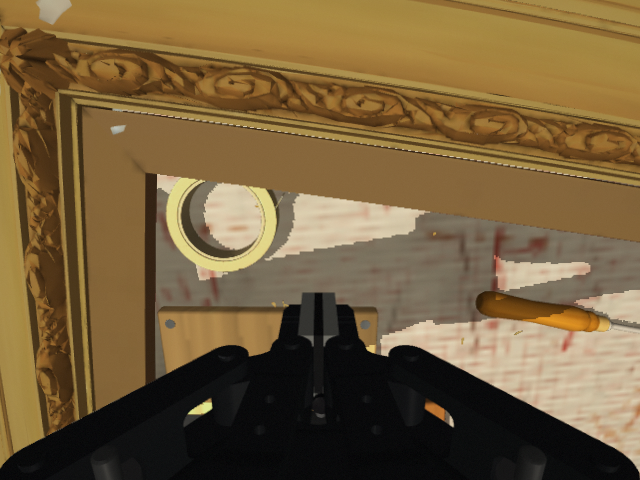

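Top zoom: the end nose meets the end pad at about (278,160). The pair's noses meet the -x side at about (350,268) and (515,265), and the casting's outline hasn't moved. There is plenty of time left, so I'll gently re-touch the left and right stops to confirm neither has relaxed.

```bash
python3 -m crank '[[[-0.03,-0.02,0.02],[0,0,-8]],[[-0.06,-0.04,0.04],[0,0,-16]],[[-0.09,-0.06,0.06],[0,0,-24]],[[-0.13,-0.08,0.07],[0,0,-32]],[[-0.17,-0.1,0.07],[0,0,-40]],[[-0.2,-0.11,0.07],[0,0,-48]],[[-0.232,-0.122,0.07],[0,0,-56]],[[-0.232,-0.122,0.07],[0,0,-64]],[[-0.232,-0.122,0.07],[0,0,-72]],[[-0.232,-0.122,0.07],[0,0,-80]],[[-0.232,-0.122,0.07],[0,0,-88]],[[-0.232,-0.122,0.07],[0,0,-90]],[[-0.232,-0.122,0.07],[0,0,-90]],[[-0.232,-0.122,0.07],[0,0,-90]]]'; python3 chk.py x 9
```

```text
clock: 29.0
tcp_pos: [0.5241, -0.0559, 0.1251]
tcp_rot: [-180.0, -0.0, 175.4]
force: [0.1, -0.5, 0.1]
opening: -0.004
PUSH -0.15  along 0.5269 z 0.1251 clk 29.00
```

```bash
python3 -m crank '[[[0,0.001,0.04],[0,0,0]],[[0,0.001,0.08],[0,0,0]],[[0,0.001,0.08],[0,0,0]],[[0,0.001,0.08],[0,0,0]],[[0,0.001,0.08],[0,0,0]],[[-0.002,0.001,0.08],[0,0,0]],[[-0.004,0.001,0.08],[0,0,0]],[[-0.006,0.001,0.08],[0,0,0]],[[-0.007,0.001,0.08],[0,0,0]]]' >/dev/null; python3 chk.py x 3 && python3 -m crank '[[[0,0,0],[0,0,0]],[[0,0,0],[0,0,0]]]' >/dev/null; python3 chk.py x 3
```

```text
PUSH 0.01  along 0.5349 z 0.0459 clk 29.90
PUSH 0.22  along 0.5342 z 0.0452 clk 30.10
```

```bash
python3 -m crank '[[[-0.0003,0,0],[0,0,0]]]' >/dev/null; python3 chk.py x 2.9 && python3 -m crank '[[[-0.0003,0,0],[0,0,0]]]' >/dev/null; python3 chk.py x 2.9 && python3 -m crank '[[[-0.0002,0,0],[0,0,0]]]' >/dev/null && python3 chk.py x 2.9 && python3 -m crank '[[[-0.0002,0,0],[0,0,0]]]' >/dev/null && python3 chk.py x 2.9 && python3 -m crank '[[[-0.0002,0,0],[0,0,0]]]' >/dev/null && python3 chk.py x 2.9 && python3 -m crank '[[[-0.0002,0,0],[0,0,0]]]' >/dev/null && python3 chk.py x 2.9 && python3 -m crank '[[[-0.0002,0,0],[0,0,0]]]' >/dev/null && python3 chk.py x 2.9
```

```text
PUSH -0.25  along 0.5344 z 0.0452 clk 30.20
PUSH 0.22  along 0.5348 z 0.0452 clk 30.30
PUSH -0.17  along 0.5350 z 0.0452 clk 30.40
PUSH 0.03  along 0.5352 z 0.0453 clk 30.50
PUSH 1.28  along 0.5353 z 0.0452 clk 30.60
PUSH 0.85  along 0.5353 z 0.0452 clk 30.70
PUSH 2.56  along 0.5354 z 0.0452 clk 30.80
```

```bash
python3 -m crank '[[[-0.0002,0,0],[0,0,0]]]' >/dev/null; python3 chk.py x 4 && python3 -m crank '[[[-0.0002,0,0],[0,0,0]]]' >/dev/null && python3 chk.py x 4; python3 -m crank '[[[0,0,0],[0,0,0]]]' >/dev/null; python3 chk.py x 9 ; python3 -m crank '[[[0,0,0],[0,0,0]]]' >/dev/null; python3 chk.py x 9
```

```text
PUSH 2.93  along 0.5354 z 0.0452 clk 30.90
PUSH 4.25  along 0.5355 z 0.0452 clk 31.00
PUSH 3.95  along 0.5355 z 0.0452 clk 31.10
PUSH 4.70  along 0.5356 z 0.0451 clk 31.20
```

The left stop took 4.3 N at the same position (0.5355), so it hasn't drifted. I'll back off and hand in.

```bash
python3 -m crank '[[[0.003,0,0],[0,0,0]],[[0.008,0,0],[0,0,0]],[[0.012,0,0],[0,0,0]],[[0.012,0,-0.04],[0,0,0]],[[0.02,0,-0.08],[0,0,0]],[[0.05,0,-0.12],[0,0,0]],[[0.09,0,-0.16],[0,0,0]],[[0.12,0,-0.18],[0,0,0]],[[0.12,0,-0.18],[0,0,0]],[[0.12,0,-0.18],[0,0,0]],[[0.12,0,-0.18],[0,0,0]]]'
python3 - <<'E'
from h import *
c=optics.capture("top"); f=c["frame"][:,:,::-1]
cv2.imwrite("pics/t6z.png",cv2.resize(f[200:345,245:410],None,fx=4.0,fy=4.0,interpolation=cv2.INTER_CUBIC))
E
```

```text
clock: 32.3
tcp_pos: [0.4141, -0.0453, 0.2239]
tcp_rot: [180.0, -0.1, 175.5]
force: [-0.1, -0.3, -0.4]
opening: 0.001
```

View pics/t6z.png

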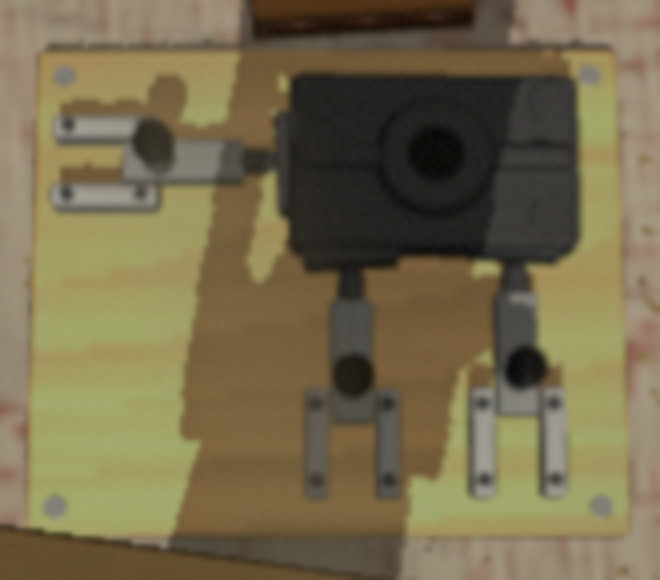

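The noses still meet the casting at (278,160), (350,268) and (515,265), the casting's outline is unchanged, and the arm is clear.

```bash
python3 -c "
from workcell import finish_job
print(finish_job())"
```

```text
the job is handed in; nothing more can be done
None
```

I slid the left stop, then the right, then the end stop up to the casting with the closed fingers. I crept in 0.2–0.6 mm steps until I felt each touch, then handed the job in at about 32 s. No verdict was reported.

- **Touch force:** sliding friction felt like about 2 N, and the push on the fingers rose to 4–5.5 N at each touch. That puts roughly 2–3.5 N on the casting, held for at least 0.2 s each time.
- **Left stop re-touched:** after all three were set, the left stop took about 4.3 N at the same position as before (within 0.1 mm), so it had not drifted.
- **Right and end stops:** I did not re-touch these two. Only the final top picture confirms that they are still touching.
- **Last picture:** the casting's outline is unchanged to within a pixel (about 2 mm), all three noses are on it and the arm is clear. I went nowhere near the gouge, the sanding block or the tape roll.
- **Disagreement:** early on, the scene camera placed the posts about 10 mm from where the top camera did. I used the top and wrist cameras, which agreed within about 2 mm, and the felt contacts bore them out.

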